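# Lock a mask nose form into the bench cradle

## Task

Set the long-nosed plaster form into the metal bench cradle: its toe tongue goes under the cradle's lip, pushing back the sprung stop there so that the heel goes down behind its wall, and the carrier must lie flat and fully home on the pocket floor. Then swing the cradle's lever fully shut across the heel of the carrier and let go; leave the ball-nosed form, the tin and the brush where they are.

Things in the scene. Friction and masses are not known exactly. Their poses are not given: they have to be found in the camera images.
- long_nose: form to load, loose, 0.3-0.6 kg: beech carrier 60 wide, 28 high, x -75 to +53; a tongue 40 wide, 10 thick (z 0-10) runs on to x +75, the toe. On it white plaster with flat upright cheeks to grip, 44 wide (y), x -35 to +45, z 28 to 68, and above it a long hooked nose ridge along x, 24 wide, top z 90. Origin: centre of the underside of the 150 x 60 outline; x to the toe, z up.
- toe (a point): middle of the end face of the long-nosed form's tongue: 75 mm from its origin along x, 5 mm above the underside
- ball_nose: bystander: the same carrier and plaster cheeks, but a ball-shaped nose on top (up to z 93 mm). Same origin and axes. It may stand in either of the two forms' places.
- cradle: fixed steel plate 215 x 140 x 12 mm with an aluminium pocket on top. Origin: underside of the plate, below the pocket's centre; x points to the toe (lip) end, z up. Side walls 10 thick, 22 high above the pocket floor; heel wall x -85.5 to -75.5, 18 high; at the toe end a sprung stop under a lip. The carrier cannot go in flat: it goes in toe low, heel raised.
- pocket (a point): centre of the pocket floor (plate top, 12 mm above the cradle's origin), cradle's axes. Pocket 62 mm wide (50 beyond x +65.5), from the heel wall's face at x -75.5 to the sprung stop, whose face is at x +70 at rest and can be pushed to +78. A carrier fully home is held against the heel wall by the spring, its origin 0.5 mm from here.
- cradle_lip (a point): middle of the lip's top, 71 mm along x from the pocket centre and 22 mm above the floor. The lip reaches back to x +65.5 over the tongue; its underside is 13.5 mm above the floor; under it is the sprung stop (3 N at first, about 10 N when pushed in 6 mm). Heel raised 15 degrees, slide the tongue under, push the stop in about 6 mm, lower the heel, press it down.
- lever (a joint): angle of the steel locking lever (rad): 0 = shut, at its stop, pointing along the cradle's -y across the carrier's heel at x -60; grows to 2.0 as it swings level towards the cradle's -x (1.57: along -x). Stays where left; about 2 N at the knob moves it. Bar 18 mm wide, 10 thick, underside 30 above the pocket floor: it clears a carrier that is home by 2 mm.
- lever_hinge (a point): on the lever's upright pivot axis, at the top of the bar: x -60, y +50 mm in the cradle's frame, 40 mm above the pocket floor
- lever_knob (a point): centre of the top of the lever's upright round black knob, 18 mm in diameter, 90 mm from the pivot; the knob stands 36 mm above the bar, its top 76 mm above the pocket floor
- tin: bystander: loose steel tin, 72 mm in diameter, 85 mm high; origin at the centre of its underside
- brush: bystander: loose paint brush about 190 mm long lying on the bench; origin about its middle, x along its length
Mind the look-alikes: they are no part of the job. Leave any purple or turquoise look-alike of the long_nose alone.

How it is judged:
On the way, in this order (a step that is already met when the one before it is completed fails the run):
1. the long-nosed form lies flat and home in the pocket, toe under the lip (z of long_nose in the frame of pocket between -0.003 and 0.0025 m and horizontal distance between long_nose and pocket below 0.004 m and x of toe in the frame of pocket above 0.068 m and angle between long_nose's own z axis and vertical below 0.03 rad), for 0.2 s.
2. the lever is shut across its heel (all of step 1 and value of joint lever below 0.1 rad), for 0.2 s.
At the end, for the whole second after the job is handed in: The long-nosed form is at rest in the pocket, its origin within 4 mm of the pocket centre sideways and between 3 mm below and 2.5 mm above the floor, upright within 0.03 rad, its toe end more than 68 mm from the pocket centre on the lip side; and the lever reads below 0.1 rad (all of step 2 and linear speed of long_nose below 0.01 m/s); the robot touches nothing.
It fails at once if the ball-nosed form is pushed more than 25 mm from its place (distance of ball_nose from where it was at the start of the episode above 0.025 m).
It fails at once if the tin is pushed more than 25 mm from its place (distance of tin from where it was at the start of the episode above 0.025 m).
It fails at once if the brush is pushed more than 25 mm from its place (distance of brush from where it was at the start of the episode above 0.025 m).
It also fails if it takes over 64 s, if anything falls off the work surface, if the arm or the gripper's body presses on something with over 40 N, if the wrist force passes 120 N, or if a joint passes its speed limit or range.

## Robot

A 7-joint arm with a two-finger parallel gripper is mounted at the origin on the work surface. World frame = base frame: x ahead of the robot, y to its left, z up, the work surface at z = 0. Lengths are in m, angles in rad, forces in N, time in s.
With the tool pointing down it reaches from about 0.4 to 0.875 m from the base axis. Payload 19.3 kg.
Tool frame: the origin (TCP) lies midway between the tips of the shut fingers; the grasp point (between the pads) lies bot.tcp_to_grasp behind it (bot.tcp_to_grasp is the distance from the TCP to the grasp point, in m); z points along the fingers, y is the line along which they close (so a half turn about z gives the same grasp; the last joint's range is limited). The gripper opens to 85 mm and grips with 20 to 120 N. Pads are 22 mm wide; open, the fingers measure 114 mm over their backs; the gripper's body (76 mm by 85 mm) begins 54 mm behind the grasp point. The pads swing forward as they close: fully open they stand 13 mm farther back than shut.
Start: joints at [-1.245, 0.521, -0.036, 1.599, 0.021, 1.021, -0.113], TCP at [0.241, 0.577, 0.231] pointing down, gripper open.
Joint ranges: [-2.91, 2.91], [-0.3, 2.13], [-1.5, 1.42], [0.17, 2.43], [-1.26, 4.41], [0.16, 1.93], [-2.52, 2.52]. Speed limits (rad/s): [1.89, 1.89, 2.39, 2.39, 3.01, 3.01, 3.01].

## Interface

Orientations are given as [roll, pitch, yaw] about the fixed x, y, z axes, in that order (R = Rz(yaw) Ry(pitch) Rx(roll)).
In Python, from workcell import observe, imaging, bot gives the robot as it stands.
- The arm moves only by the tool send_rows, never from a script. Its argument "plan" is text: rows parted by semicolons, each of 7 numbers parted by spaces: the shift along the tool's x, y, z in m, then the turn, a rotation vector about the tool's x, y, z in degrees, then the finger opening in m, from 0 to 0.0854. In form: dx dy dz rx ry rz claw; .... A call has 1 to 10 rows; each row is the pose to reach, as a shift and turn from the pose commanded when the call began, along the tool's axes at that moment; what a row does not reach only later rows make up. A row lasts 1/12 s, in which the tool goes at most 41.7 mm and 7.16 degrees, less where a joint would pass 70% of its speed; a pose out of reach is approached as far as the arm can. A call with a gripper value outside its range is refused whole. The fingers move at their own pace and stop on an object; "grip_force" is the grip in N (left out, the last holds). Time passes only in rows, so rows that repeat a pose let the fingers close. It gives the time, the measured TCP pose, the force, the opening and the grip force at its end, in the units of the state.
- observe(): the state, without advancing time (a new reading comes with each control period).
- imaging.grab_frame(name): name is "scene" or "top" or "wrist"; returns a dict with "color" (400x640x3 uint8, red, green, blue), "fx", "fy", "cx", "cy" (pixels), "eye" and "orientation" of the camera in the world; the wrist camera has in their place "tool_from_camera" (4x4, takes a point from camera to tool coordinates, whose origin is the TCP and whose axes are the flange's). Camera axes: x right, y down, z forward; pixel columns grow to the right and rows downward; lengths in m; the calibration is good to about 2 mm. A picture is of the moment at which its call begins: read the wrist's pose just before it. There is no depth.
- bot.job_done(): hands the job in; it is judged then, once.
The state is a dict: "clock": time; "qpos": joint angles; "qd": joint speeds; "joint_efforts": joint torques, N m; "position": TCP position; "tool_rot": TCP orientation; "force": force on the tool from outside, world axes, zero at the start; "moment": the same for the moment, N m; "grip_width": finger opening in m; "finger_force": force on a finger pad.
Only numpy, scipy, OpenCV 4.12 (cv2) and the standard library are available. Lean on these libraries where they do the work, as an engineer would, in place of code of your own. Each camera call takes 0.05 s, during which the arm holds its last target. There are 200 camera calls.

## Working session

There is one attempt and no reset: what is moved stays moved. The work goes in short steps, Python scripts to look and compute and a tool call to move; the robot and the scene stay as the last step left them, time stands still between calls to the robot, and variables do not carry over. Pictures are saved under pics/ and viewed, at most 11 in all, crops included, and the job is handed in when it is done.

Besides the shell and the picture viewer there is one more tool, called after "Emit:" as name(argument=value, ...), one argument or row to a line, values as JSON. send_rows: Moves the arm, as the interface text tells. Its arguments: {"type":"object","properties":{"plan":{"type":"string"},"grip_force":{"type":"number"}},"required":["plan"]}

```bash
ls; mkdir -p pics; python3 - <<'E'
from workcell import observe, imaging, bot
import cv2,numpy as np
s=observe();print(s, bot.tcp_to_grasp)
for n in ("scene","top"):
    f=imaging.grab_frame(n);cv2.imwrite(f"pics/{n}0.png",f["color"][:,:,::-1])
    print({k:v for k,v in f.items() if k!="color"})
E
```

```text
pics
{'clock': 0.0, 'qpos': array([-1.24521932,  0.52201996, -0.03635046,  1.6000068 ,  0.02119681,
        1.02107508, -0.11279135]), 'qd': array([ 6.07006702e-04,  3.07136099e-04, -1.27118542e-03, -9.41893411e-05,
        4.27102728e-04,  1.78591669e-03, -1.13790122e-03]), 'joint_efforts': array([-3.57383260e-04, -9.27084732e+01,  1.98006526e+00, -3.69927621e+01,
        1.78903830e-02,  8.42278154e-03,  1.19026681e-04]), 'position': array([0.2408452 , 0.57636992, 0.23072219]), 'tool_rot': array([-3.14047015e+00,  6.53172012e-05,  2.74583266e+00]), 'force': array([-0.07016598,  1.22189066,  0.08096728]), 'moment': array([ 0.02892367,  0.04316131, -0.03187278]), 'finger_force': 0.0, 'grip_width': 0.08552328412567599} 0.0187
{'fx': 437.9982769503783, 'fy': 437.9982769503783, 'cx': 316.81038777191435, 'cy': 194.6974942725423, 'eye': array([ 1.1416653 , -0.07259281,  0.79385763]), 'orientation': array([-2.39393072e+00, -1.89053637e-03,  1.60612079e+00])}
{'fx': 387.67951197902875, 'fy': 387.67951197902875, 'cx': 324.42099423323435, 'cy': 198.53084891692848, 'eye': array([ 0.41150158, -0.1002573 ,  1.04608138]), 'orientation': array([-3.03320619, -0.01047129, -1.54080402])}
```

View pics/scene0.png

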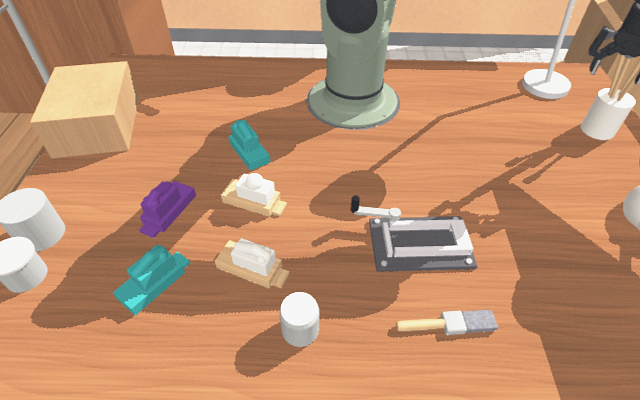

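View pics/top0.png

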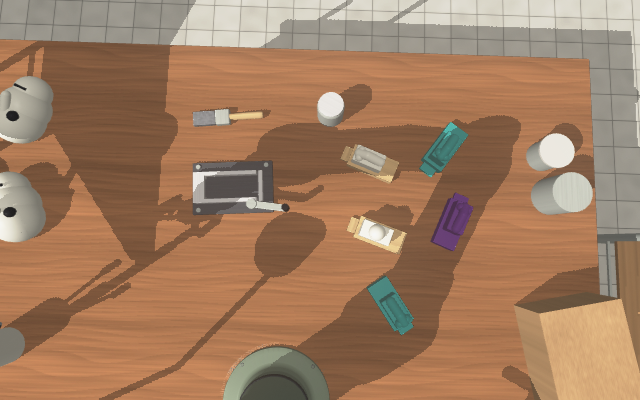

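The top view shows the candidates:
- Beige form with a long ridge: top (370,160), scene (252,262).
- Beige form with a ball: top (377,233), scene (254,193).
- Teal look-alikes: top (443,150) and (390,305).
- Purple look-alike: top (452,222).

I choose the beige ridge form. The cradle is at top (232,187). Its hinge is at (251,203) and its knob at (286,208), so the lip end is on the left.

```bash
python3 - <<'E'
import cv2,numpy as np
t=cv2.imread('pics/top0.png');s=cv2.imread('pics/scene0.png')
def c(im,x,y,w,h,k): return cv2.resize(im[y:y+h,x:x+w],None,fx=k,fy=k,interpolation=cv2.INTER_CUBIC)
m=np.zeros((600,800,3),np.uint8)
m[:300,:400]=c(t,330,130,80,60,5)
m[:300,400:]=c(s,205,230,100,75,4)
m[300:,:400]=c(t,186,150,120,90,3.3334)[:300,:400]
m[300:,400:]=c(s,345,185,133,100,3)[:300,:400] if 0 else cv2.resize(s[185:285,345:478],(400,300),interpolation=cv2.INTER_CUBIC)
cv2.imwrite('pics/mos.png',m)
E
```

```text
(no output)
```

View pics/mos.png

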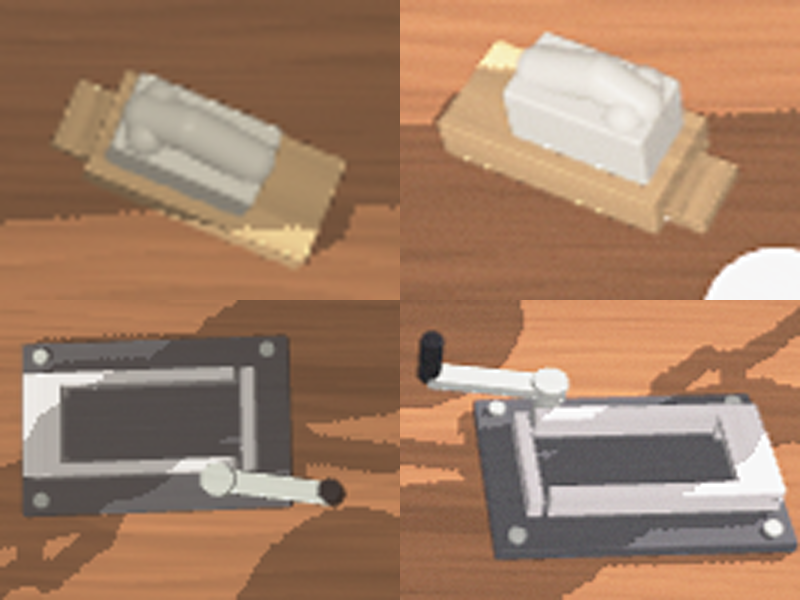

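The long-nosed form's tongue points left in the top view, which is world +y. The cradle's lip is also on the left. Next I triangulate coarsely, then go and look from near.

```bash
cat > h.py <<'E'
import numpy as np,cv2
from scipy.spatial.transform import Rotation as R
from workcell import observe, imaging, bot
rot=lambda e:R.from_euler('xyz',e).as_matrix()
def T(p,e):
    M=np.eye(4);M[:3,:3]=rot(e);M[:3,3]=p;return M
def grab(n,fn=None):
    s=observe();f=imaging.grab_frame(n)
    f['M']=T(s['position'],s['tool_rot'])@f['tool_from_camera'] if n=='wrist' else T(f['eye'],f['orientation'])
    if fn: cv2.imwrite(fn,f['color'][:,:,::-1]); np.savez(fn[:-3]+'npz',**{k:f[k] for k in('M','fx','fy','cx','cy')})
    return f
def ray(f,u,v):
    d=f['M'][:3,:3]@np.array([(u-f['cx'])/f['fx'],(v-f['cy'])/f['fy'],1.]);return f['M'][:3,3],d/np.linalg.norm(d)
def onz(f,u,v,z):
    o,d=ray(f,u,v);return o+d*(z-o[2])/d[2]
def tri(*fuv):
    A=np.zeros((3,3));b=np.zeros(3)
    for f,u,v in fuv:
        o,d=ray(f,u,v);P=np.eye(3)-np.outer(d,d);A+=P;b+=P@o
    x=np.linalg.solve(A,b);res=[np.linalg.norm(np.cross(x-ray(*q)[0],ray(*q)[1])) for q in fuv];return x,max(res)
def proj(f,p):
    q=np.linalg.inv(f['M'])@np.append(p,1);return np.array([f['fx']*q[0]/q[2]+f['cx'],f['fy']*q[1]/q[2]+f['cy']])
E
python3 - <<'E'
from h import *
np.set_printoptions(precision=4,suppress=True)
t=grab('top','pics/t1.png');s=grab('scene','pics/s1.png')
a=lambda x,y:(t,330+(x-2)/5,130+(y-2)/5); b=lambda x,y:(s,205+(x-402)/4,230+(y-2)/4)
c=lambda x,y:(t,186+x/3.333,150+(y-300)/3.333); d=lambda x,y:(s,345+(x-400)/3.0075,185+(y-300)/3)
for n,p,q in [('cheek heel far',a(135,75),b(680,82)),('cheek toe.. ',a(280,128),b(645,178)),
 ('plast A',a(280,128),b(545,33)),('heel top',a(345,160),b(437,122)),('tongue',a(83,80),b(738,168))]:
    print(n,tri(p,q))
print('tongue end z10',onz(*a(83,80),.01),onz(*a(54,143),.01),'heel z28',onz(*a(345,160),.028),onz(*a(305,260),.028))
for n,p,q in [('hinge',c(217,478),d(550,384)),('knob',c(334,492),d(432,338)),('screw1',c(40,356),d(773,527)),('screw2',c(267,349),d(517,535))]: print(n,tri(p,q))
for p in [(22,345),(288,336),(293,515),(22,515)]: print('plate',onz(*c(*p),.012))
w=grab('wrist','pics/w0.png');print(w['tool_from_camera'],w['fx'],w['cx'],w['cy'])
E
```

```text
cheek heel far (array([ 0.6507, -0.1764,  0.1048]), np.float64(0.0064251083354963726))
cheek toe..  (array([ 0.6457, -0.2319,  0.0176]), np.float64(0.03722524610945532))
plast A (array([ 0.6253, -0.2468,  0.1072]), np.float64(0.007999483009652763))
heel top (array([ 0.6278, -0.3036,  0.0302]), np.float64(0.001030878310707646))
tongue (array([ 0.6616, -0.1521,  0.0482]), np.float64(0.008377127732089432))
tongue end z10 [ 0.6717 -0.1628  0.01  ] [ 0.6362 -0.1479  0.01  ] heel z28 [ 0.6281 -0.3029  0.028 ] [ 0.5733 -0.2821  0.028 ]
hinge (array([0.5016, 0.0807, 0.0502]), np.float64(0.0002622039971035426))
knob (array([ 0.4907, -0.011 ,  0.0851]), np.float64(0.0019536412943884354))
screw1 (array([0.5992, 0.2345, 0.0149]), np.float64(0.00036286099704096553))
screw2 (array([0.6112, 0.0527, 0.0128]), np.float64(7.693047279277437e-05))
plate [0.6083 0.2509 0.012 ]
plate [0.6227 0.0362 0.012 ]
plate [0.4773 0.0257 0.012 ]
plate [0.4706 0.2417 0.012 ]
[[-0.0002 -0.9563 -0.2922  0.0744]
 [ 1.     -0.0002 -0.0001 -0.0002]
 [ 0.0001 -0.2922  0.9563 -0.1426]
 [ 0.      0.      0.      1.    ]] 280.01254190231504 313.8472625553806 200.95924344788725
```

```bash
cat >> h.py <<'E'
np.set_printoptions(precision=4,suppress=True)
def to(p,yaw,pitch=0):
    """tool shift/turn from the present pose; tool x along yaw, heel raised by pitch (deg)"""
    s=observe();A=rot(s['tool_rot']);yr=np.radians(yaw)
    B=R.from_euler('z',yr).as_matrix()@np.diag([1,-1,-1])@R.from_euler('y',-np.radians(pitch)).as_matrix()
    print('shift',A.T@(np.array(p)-s['position']),'turn',np.degrees(R.from_matrix(A.T@B).as_rotvec()),'clock',s['clock'])
E
python3 -c "
from h import *
to([.62,-.235,.19],68.8)"
```

```text
shift [-0.6626 -0.6026  0.0414] turn [-0.0242  0.0302 88.5231] clock 0.25
```

Emit:
send_rows(
  plan="-.03 -.027 .002 0 0 4;-.06 -.054 .004 0 0 8;-.09 -.081 .006 0 0 12;-.12 -.108 .008 0 0 16;-.15 -.135 .010 0 0 20;-.18 -.162 .012 0 0 24;-.21 -.189 .014 0 0 28;-.24 -.216 .016 0 0 32;-.27 -.243 .018 0 0 36;-.30 -.270 .020 0 0 40",
)

```text
validation failed for argument at $.pl...
```

Emit:
send_rows(
  plan="-.03 -.027 .002 0 0 4 .085;-.06 -.054 .004 0 0 8 .085;-.09 -.081 .006 0 0 12 .085;-.12 -.108 .008 0 0 16 .085;-.15 -.135 .010 0 0 20 .085;-.18 -.162 .012 0 0 24 .085;-.21 -.189 .014 0 0 28 .085;-.24 -.216 .016 0 0 32 .085;-.27 -.243 .018 0 0 36 .085;-.30 -.270 .020 0 0 40 .085",
)

```text
clock: 1.08
position: [0.4141, 0.2101, 0.2114]
tool_rot: [3.141, -0.0, 2.044]
force: [1.9, 0.2, -0.1]
grip_width: 0.0851
finger_force: 0.0
```

```bash
python3 -c "
from h import *
to([.62,-.235,.19],68.8)
grab('wrist','pics/w1.png');print(observe()['position'],observe()['tool_rot'])"
```

```text
shift [-0.49   -0.0197  0.0213] turn [ 0.0216 -0.0228 48.3329] clock 1.0833
[0.4169 0.203  0.2113] [-3.1416  0.0026  2.0318]
```

Emit:
send_rows(
  plan="-.04 -.002 .002 0 0 4 .085;-.08 -.003 .004 0 0 8 .085;-.12 -.004 .006 0 0 12 .085;-.16 -.006 .008 0 0 16 .085;-.20 -.008 .010 0 0 20 .085;-.24 -.010 .012 0 0 24 .085;-.28 -.012 .014 0 0 28 .085;-.32 -.014 .015 0 0 32 .085;-.36 -.016 .016 0 0 36 .085;-.39 -.016 .017 0 0 40 .085",
)

```text
clock: 1.97
position: [0.579, -0.1455, 0.1943]
tool_rot: [3.141, 0.001, 1.344]
force: [-0.1, 0.4, -0.8]
grip_width: 0.0848
finger_force: 0.0
```

```bash
python3 -c "
from h import *
to([.62,-.235,.19],68.8)"
```

```text
shift [-0.0781  0.0601  0.0044] turn [0.0314 0.0443 8.2313] clock 1.9667
```

Emit:
send_rows(
  plan="-.03 .03 .002 0 0 4 .085;-.06 .058 .003 0 0 8 .085;-.076 .06 .004 0 0 8.2 .085;-.076 .06 .004 0 0 8.2 .085;-.076 .06 .004 0 0 8.2 .085",
)

```text
clock: 2.38
position: [0.6199, -0.2303, 0.1897]
tool_rot: [-3.141, 0.0, 1.205]
force: [0.1, 0.1, 0.8]
grip_width: 0.0853
finger_force: 0.0
```

```bash
python3 -c "
from h import *
s=observe();print(s['position'],s['tool_rot'])
grab('wrist','pics/w2.png')"
```

```text
[ 0.6199 -0.2303  0.1897] [-3.1408  0.0005  1.2049]
```

View pics/w2.png

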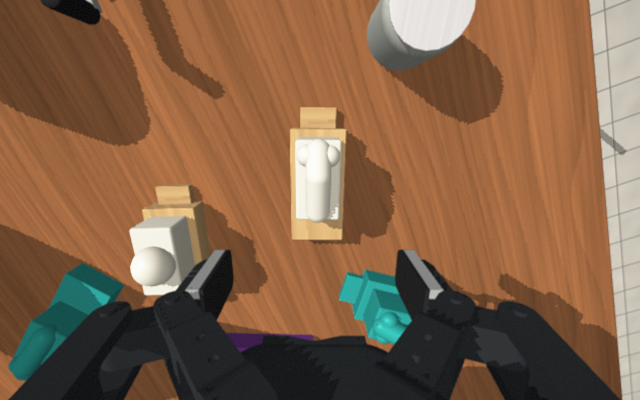

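Wrist view: the long-nosed form is at (318,175), with its tongue end at row 108 and its heel edge at row 239. The ball form is to the left and clear. The choice is confirmed.

```bash
cat >> h.py <<'E'
def load(fn):
    z=dict(np.load(fn[:-3]+'npz'));z['img']=cv2.imread(fn);return z
def form(f,im,box):
    """pixel outlines of plaster & beech near box; returns key pixels"""
    x0,y0,x1,y1=box;hsv=cv2.cvtColor(im,cv2.COLOR_BGR2HSV)[y0:y1,x0:x1].astype(int)
    H,S,V=hsv[...,0],hsv[...,1],hsv[...,2]
    wood=((H>=13)&(H<=28)&(S>40)&(S<165)&(V>130)); wh=(S<40)&(V>120)
    out={}
    for n,m in(('wood',wood|wh),('white',wh)):
        m=cv2.morphologyEx(m.astype(np.uint8),cv2.MORPH_OPEN,np.ones((3,3)))
        c=max(cv2.findContours(m,0,1)[0],key=cv2.contourArea)+[x0,y0]
        out[n]=c
    return out
E
python3 - <<'E'
from h import *
f=load('pics/w2.png');o=form(f,f['img'],(270,90,370,260))
for n,c in o.items():
    r=cv2.minAreaRect(c);print(n,cv2.boundingRect(c),r,cv2.approxPolyDP(c,3,True)[:,0].tolist())
h1,h2,t1,t2=onz(f,291.,239.5,.028),onz(f,342,240,.028),onz(f,300,107.5,.01),onz(f,336.5,107.5,.01)
print(h1,h2,t1,t2); a=(h1+h2)/2;b=(t1+t2)/2;d=b-a;print('yaw',np.degrees(np.arctan2(d[1],d[0])),np.linalg.norm(d[:2]),(a+b)/2)
E
```

```text
wood (289, 106, 58, 135) ((317.5, 173.0), (134.0, 57.0), 90.0) [[301, 106], [299, 126], [289, 128], [291, 239], [341, 239], [346, 129], [335, 127], [336, 107]]
white (295, 138, 46, 84) ((317.5, 179.5), (83.0, 45.0), 90.0) [[299, 138], [295, 142], [296, 216], [314, 221], [337, 218], [340, 141]]
[ 0.5708 -0.2827  0.028 ] [ 0.6271 -0.3049  0.028 ] [ 0.6354 -0.1478  0.01  ] [ 0.6726 -0.1621  0.01  ]
yaw 68.38540188823713 0.14934694150171254 [ 0.6265 -0.2244  0.019 ]
```

```bash
python3 -c "
from h import *
to([.6285,-.2197,.115],68.4)"
```

```text
shift [0.0116 0.0046 0.075 ] turn [-0.0396 -0.0137  0.7214] clock 2.4333
```

Emit:
send_rows(
  plan=".006 .0023 .037 0 0 .36 .085;.0116 .0044 .074 0 0 .7 .085;.0116 .0044 .075 0 0 .7 .085;.0116 .0044 .075 0 0 .7 .085;.0116 .0044 .075 0 0 .7 .085",
)

```text
clock: 2.85
position: [0.6291, -0.2201, 0.1172]
tool_rot: [3.14, 0.0, 1.195]
force: [-0.1, 0.2, 0.1]
grip_width: 0.085
finger_force: 0.0
```

```bash
python3 - <<'E'
from h import *
g=grab('wrist','pics/w3.png');g['img']=cv2.imread('pics/w3.png');f=load('pics/w2.png')
print(proj(g,[.6265,-.2244,.028]))
o=form(g,g['img'],(220,10,420,320))
for n,c in o.items(): print(n,cv2.approxPolyDP(c,4,True)[:,0].tolist())
to([.6285,-.2197,.034],68.4)
E
```

```text
[312.6534 210.1344]
wood [[332, 119], [289, 120], [289, 144], [274, 152], [280, 284], [344, 283], [351, 147], [334, 145]]
white [[289, 160], [281, 170], [285, 265], [308, 271], [336, 267], [341, 168], [336, 160]]
shift [ 0.0004 -0.0012  0.0837] turn [ 0.1477 -0.0028  0.0379] clock 2.9
```

View pics/w3.png

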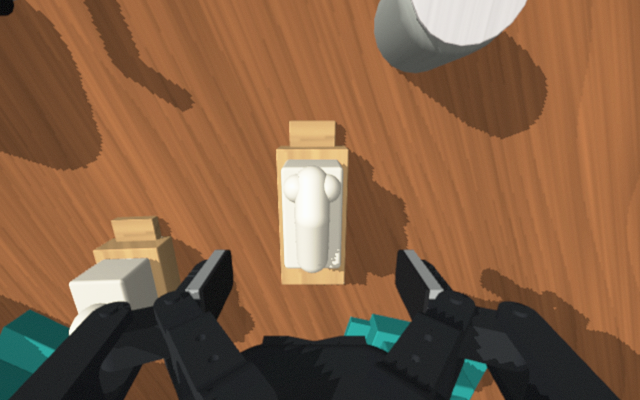

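```bash
python3 - <<'E'
from h import *
f=load('pics/w2.png');g=load('pics/w3.png')
for n,a,b in [('t1',(300.5,107.5),(289.5,121)),('t2',(336.5,107.5),(335,121)),('h1',(291,239.5),(280.5,284)),('h2',(342,240),(345,283.5))]:
    print(n,*tri((f,*a),(g,*b)))
for u,v,z in [(289.5,121,.01),(335,121,.01),(280.5,284,.028),(345,283.5,.028)]: print(onz(g,u,v,z))
E
```

```text
t1 [ 0.6359 -0.148   0.0133] 0.00022279201533367468
t2 [ 0.6717 -0.1619  0.0163] 0.00036338968089378465
h1 [ 0.5702 -0.2833  0.0261] 0.0002085990136929152
h2 [ 0.6271 -0.3074  0.0231] 0.0003053791188358373
[ 0.6355 -0.1477  0.01  ]
[ 0.6718 -0.1621  0.01  ]
[ 0.5707 -0.2821  0.028 ]
[ 0.628  -0.3042  0.028 ]
```

Emit:
send_rows(
  plan=".0002 -.0008 .03 0 0 0 .085;.0004 -.001 .06 0 0 0 .085;.0004 -.0012 .08 0 0 0 .085;.0004 -.0012 .082 0 0 0 .085;.0004 -.0012 .082 0 0 0 .085;.0004 -.0012 .082 0 0 0 .03;.0004 -.0012 .082 0 0 0 .03;.0004 -.0012 .082 0 0 0 .03;.0004 -.0012 .082 0 0 0 .03;.0004 -.0012 .082 0 0 0 .03",
  grip_force=80,
)

```text
clock: 3.73
position: [0.6282, -0.2194, 0.0349]
tool_rot: [3.14, -0.0, 1.194]
force: [-3.1, 2.1, 13.8]
grip_width: 0.0433
finger_force: 81.7
```

Emit:
send_rows(
  plan="0 0 0 0 0 0 .03;0 0 0 0 0 0 .03;0 0 0 0 0 0 .03;0 0 0 0 0 0 .03;0 0 0 0 0 0 .03;0 0 0 0 0 0 .03",
)

```text
clock: 4.23
position: [0.6282, -0.2194, 0.035]
tool_rot: [3.14, -0.0, 1.194]
force: [-3.6, 2.1, 13.8]
grip_width: 0.0429
finger_force: 81.7
```

Emit:
send_rows(
  plan="0 0 -.02 0 0 0 .03;0 0 -.05 0 0 0 .03;0 0 -.08 0 0 0 .03;0 0 -.11 0 0 0 .03;0 0 -.14 0 0 0 .03;0 0 -.16 0 0 0 .03;0 0 -.16 0 0 0 .03",
)

```text
clock: 4.82
position: [0.6291, -0.22, 0.1982]
tool_rot: [3.136, -0.001, 1.194]
force: [0.5, -0.5, -5.1]
grip_width: 0.043
finger_force: 83.7
```

```bash
python3 - <<'E'
from h import *
to([.56,.08,.20],93.8); print(observe()['force'])
t=load('pics/t1.png');s=load('pics/s1.png')
# sharper cradle: crops at x6
im=t['img'][150:225,185:300];im2=s['img'][185:285,345:480]
m=np.vstack([cv2.resize(im,(460,300),interpolation=2),cv2.resize(im2,(460,300),interpolation=2)])
E
```

```text
shift [ 0.2535 -0.1746 -0.0027] turn [  0.3516   0.0313 -25.3879] clock 4.8167
[ 0.4513 -0.5449 -5.062 ]
```

Emit:
send_rows(
  plan=".03 -.02 -.006 0 0 -3 .03;.06 -.04 -.012 0 0 -6 .03;.09 -.06 -.018 0 0 -9 .03;.12 -.08 -.024 0 0 -12 .03;.15 -.10 -.03 0 0 -15 .03;.17 -.12 -.036 0 0 -18 .03;.18 -.14 -.042 0 0 -22 .03;.18 -.15 -.05 0 0 -25.4 .03;.18 -.15 -.05 0 0 -25.4 .03;.18 -.15 -.05 0 0 -25.4 .03",
)

```text
clock: 5.65
position: [0.554, 0.0037, 0.2432]
tool_rot: [3.142, -0.0, 1.638]
force: [0.6, 0.7, -5.0]
grip_width: 0.0431
finger_force: 84.1
```

```bash
python3 - <<'E'
from h import *
grab('wrist','pics/w4.png')
to([.552,.10,.25],93.8); print(observe()['position'])
E
```

```text
shift [ 0.0968  0.0041 -0.0071] turn [-0.0148  0.0011 -0.0519] clock 5.7
[0.5542 0.0032 0.2429]
```

View pics/w4.png

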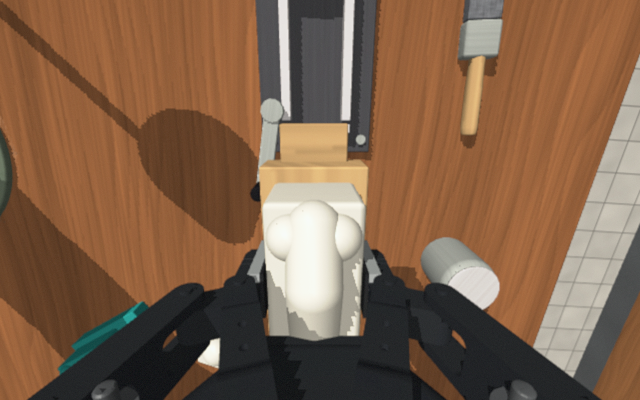

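The wrist view shows the hinge at (271,111), the pocket channel between columns 290 and 344, a plate screw at (361,140) and the held tongue end at row 125. I move forward to see the lip end.

Emit:
send_rows(
  plan=".03 .002 -.002 0 0 0 .03;.06 .004 -.004 0 0 0 .03;.09 .004 -.006 0 0 0 .03;.095 .004 -.007 0 0 0 .03;.095 .004 -.007 0 0 0 .03;.095 .004 -.007 0 0 0 .03",
)

```text
clock: 6.2
position: [0.5521, 0.0979, 0.2496]
tool_rot: [-3.141, 0.001, 1.637]
force: [-0.2, -0.6, -4.8]
grip_width: 0.0432
finger_force: 84.1
```

```bash
python3 - <<'E'
from h import *
grab('wrist','pics/w5.png');print(observe()['position'],observe()['tool_rot'])
a=load('pics/w4.png')['img'][0:200,220:420];b=load('pics/w5.png')['img'][0:200,220:420]
cv2.imwrite('pics/mos2.png',np.hstack([cv2.resize(i,(400,400),interpolation=cv2.INTER_CUBIC) for i in(a,b)]))
E
```

```text
[0.5521 0.0973 0.2497] [-3.1409  0.0008  1.6357]
```

View pics/mos2.png

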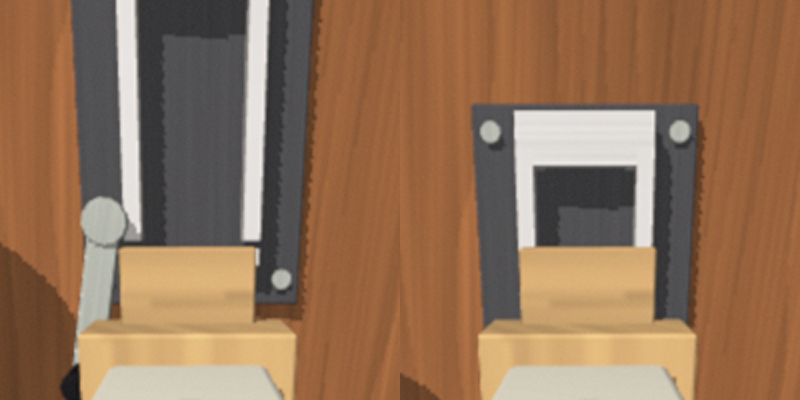

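```bash
python3 - <<'E'
from h import *
A=load('pics/w4.png');B=load('pics/w5.png')
ang=lambda d:np.degrees(np.arctan2(d[1],d[0]))
for e in [0,1]: pass
L0,L1=onz(A,287,0,.034),onz(A,291,119,.034);R0,R1=onz(A,343.5,0,.034),onz(A,341,119,.034)
print('A walls',L0,L1,R0,R1,'yaw',ang(L0-L1),ang(R0-R1),'width',np.linalg.norm(L1-R1),np.linalg.norm(L0-R0))
l1,l2=onz(B,287,83,.034),onz(B,338,83,.034);print('lip edge',l1,l2,(l1+l2)/2,ang(l1-l2)-90)
p1,p2=onz(B,256.5,52.5,.012),onz(B,368.5,52,.012);print('plate front',p1,p2,ang(p1-p2)-90,np.linalg.norm(p1-p2))
H=onz(A,271.5,110.5,.052);print('hinge',H)
s1,s2,s3=onz(B,265,66,.014),onz(B,360,65.5,.014),onz(A,360.5,139.5,.014);print('screws',s1,s2,s3,ang(s2-s3),ang(s1-s2)-90)
# two-view height check with top camera
t=load('pics/t1.png')
print('hinge tri',tri((A,271.5,110.5),(t,186+217/3.333,150+178/3.333)),'screw3',tri((A,360.5,139.5),(t,186+267/3.333,150+49/3.333)))
a=np.radians(93.8);X=np.array([np.cos(a),np.sin(a)]);Y=np.array([-X[1],X[0]])
c=((L1+R1+L0+R0)/4)[:2]
print('origin from hinge',H[:2]+.06*X-.05*Y,'from lip',((l1+l2)/2)[:2]-.0655*X,'walls mid y offset from lip origin',(c-(((l1+l2)/2)[:2]-.0655*X))@Y)
# held form toe in tool frame
for f,n in((A,'A'),(B,'B')):
    M=f['M'];
    # tool pose
np.set_printoptions(precision=4)
w=imaging.grab_frame('wrist')['tool_from_camera']
for u,v,Z in[(280,124,.0249),(347.5,124,.0249)]:
    d=w[:3,:3]@np.array([(u-313.85)/280.01,(v-200.96)/280.01,1]);o=w[:3,3];print('toe in tool',o+d*(Z-o[2])/d[2])
E
```

```text
A walls [0.5124 0.1946 0.034 ] [0.5219 0.0719 0.034 ] [0.5731 0.1987 0.034 ] [0.5821 0.0759 0.034 ] yaw 94.45372940122998 94.17534460183109 width 0.06028966292162681 0.06088759953670754
lip edge [0.513  0.2065 0.034 ] [0.5733 0.2104 0.034 ] [0.5431 0.2084 0.034 ] -266.24120694735234
plate front [0.4724 0.2406 0.012 ] [0.6089 0.2501 0.012 ] -266.0114621739517 0.13677050888285405
hinge [0.5008 0.08   0.052 ]
screws [0.4833 0.226  0.014 ] [0.5999 0.2342 0.014 ] [0.6117 0.052  0.014 ] 93.69460976134128 -265.9666481137699
hinge tri (array([0.5012, 0.08  , 0.055 ]), np.float64(5.81281577023114e-05)) screw3 (array([0.6111, 0.0522, 0.0155]), np.float64(0.0003667212610363428))
origin from hinge [0.5468 0.1432] from lip [0.5475 0.1431] walls mid y offset from lip origin 0.0006332382634701306
toe in tool [ 0.0695 -0.0195  0.0249]
toe in tool [0.0695 0.0194 0.0249]
```

The cradle estimates agree: origin (0.547, 0.143), yaw 93.95° and floor at z = 0.012. The form is held centred, with the toe 69.5 mm ahead of the TCP (70 expected). I go to a tilted hover.

```bash
cat >> h.py <<'E'
def pk(X,Zb,th,Yo=0,yaw=93.95,O=(.547,.143,.012)):
    """toe-bottom edge at pocket x=X, z=Zb (mm), heel raised th deg"""
    t=np.radians(th);c,s=np.cos(t),np.sin(t);a=np.radians(yaw)
    x=(X-70*c+35*s)/1e3;z=(Zb+70*s+35*c)/1e3;y=Yo/1e3
    p=np.array(O)+[x*np.cos(a)-y*np.sin(a),x*np.sin(a)+y*np.cos(a),z]
    print(X,Zb,th);to(p,yaw,th)
def where(yaw=93.95,O=(.547,.143,.012)):
    S=observe();A=rot(S['tool_rot']);a=np.radians(yaw);C=R.from_euler('z',a).as_matrix()
    B=C.T@A@np.diag([1,-1,-1]);p=C.T@(S['position']-np.array(O))
    toe=p+B@[.07,0,-.035];f=C.T@S['force']
    print('toe mm',toe*1e3,'origin mm',(p+B@[-.005,0,-.035])*1e3,'rotvec deg',np.degrees(R.from_matrix(B).as_rotvec()),'F pocket',f,'grip',S['grip_width'],S['clock'])
E
python3 -c "
from h import *
where();pk(58,30,15)"
```

```text
toe mm [ 23.7889  -2.193  202.7794] origin mm [-51.2104  -1.8629 202.8356] rotvec deg [ 0.0352  0.0429 -0.2522] F pocket [-0.4571  0.219  -5.047 ] grip 0.042698681087773444 6.3
58 30 15
shift [ 0.0457 -0.002   0.1559] turn [ -0.068  -14.9571  -0.2462] clock 6.3
```

Emit:
send_rows(
  plan=".01 -.001 .025 0 -3 0 .03;.02 -.002 .05 0 -7 0 .03;.03 -.002 .08 0 -11 -.2 .03;.04 -.002 .11 0 -15 -.2 .03;.0457 -.002 .14 0 -15 -.2 .03;.0457 -.002 .156 0 -15 -.2 .03;.0457 -.002 .156 0 -15 -.2 .03;.0457 -.002 .156 0 -15 -.2 .03",
  grip_force=110,
)

```text
clock: 6.97
position: [0.5471, 0.1426, 0.0942]
tool_rot: [-3.14, 0.263, 1.64]
force: [0.4, -1.0, -4.5]
grip_width: 0.0428
finger_force: 114.9
```

```bash
python3 - <<'E'
from h import *
where();pk(58,5,15);pk(58,0,15)
g=grab('wrist','pics/w6.png');s=grab('scene','pics/s6.png')
cv2.imwrite('pics/mos3.png',np.hstack([cv2.resize(g['color'][0:200,220:420,::-1],(400,400),interpolation=2),cv2.resize(s['color'][150:300,350:500,::-1],(400,400),interpolation=2)]))
E
```

```text
toe mm [58.0552  0.0162 30.2145] origin mm [-14.3663   0.0243  49.7112] rotvec deg [ 0.0776 15.0674 -0.0165] F pocket [-1.0194 -0.3152 -4.4794] grip 0.04281050227930673 6.9667
58 5 15
shift [0.0065 0.     0.0244] turn [-0.0789  0.0674 -0.0062] clock 6.9667
58 0 15
shift [0.0078 0.     0.0293] turn [-0.0789  0.0674 -0.0062] clock 6.9667
```

View pics/mos3.png

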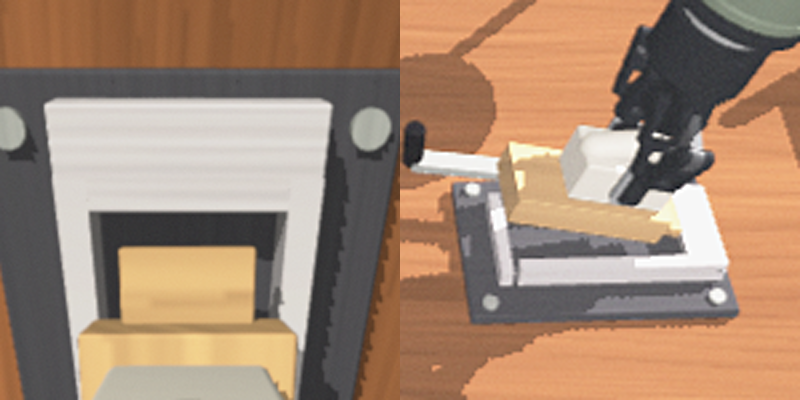

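The channel at the lip spans crop columns 90–287 (middle 188.5) and the tongue 119–255 (middle 187), so lateral error is about 0.5 mm. I nudge +0.4 mm in tool y and go down to the floor.

Emit:
send_rows(
  plan=".0025 .0002 .01 0 0 0 .03;.005 .0004 .02 0 0 0 .03;.0065 .0004 .0244 0 0 0 .03;.0068 .0004 .0255 0 0 0 .03;.007 .0004 .0265 0 0 0 .03;.0073 .0004 .0275 0 0 0 .03;.0073 .0004 .0275 0 0 0 .03",
)

```text
clock: 7.65
position: [0.5474, 0.1438, 0.0659]
tool_rot: [-3.141, 0.262, 1.641]
force: [-0.5, 0.2, -5.2]
grip_width: 0.0423
finger_force: 115.0
```

```bash
python3 - <<'E'
from h import *
f=load('pics/w6.png');C=R.from_euler('z',np.radians(93.95)).as_matrix()
for u,v,z in[(265,105.3,.034),(363.5,105.3,.034),(244,50,.034),(384,50,.034)]: print(C.T@(onz(f,u,v,z)-[.547,.143,.012])*1e3)
where();pk(58,0,15)
E
```

```text
[66.4581 30.315  22.    ]
[ 66.4229 -30.7371  22.    ]
[96.7007 39.3116 22.    ]
[ 96.6483 -39.445   22.    ]
toe mm [59.3661 -0.379   1.9546] origin mm [-13.0785  -0.4724  21.3649] rotvec deg [ 0.0089 14.9991  0.071 ] F pocket [ 0.2171  0.482  -5.1769] grip 0.0422704705971952 7.65
58 0 15
shift [-0.0008 -0.0005  0.0022] turn [ 0.0005 -0.0009  0.0714] clock 7.65
```

Emit:
send_rows(
  plan=".0003 0 .001 0 0 0 .03;.0005 0 .002 0 0 0 .03;.0008 0 .003 0 0 0 .03;.0008 0 .003 0 0 0 .03",
)

```text
clock: 7.98
position: [0.5476, 0.1435, 0.0633]
tool_rot: [-3.142, 0.262, 1.641]
force: [-3.1, -2.5, 8.6]
grip_width: 0.0426
finger_force: 117.1
```

```bash
python3 - <<'E'
from h import *
where()
E
```

```text
toe mm [58.9693 -0.5517 -0.6711] origin mm [-13.47    -0.6135  18.7597] rotvec deg [-0.0029 15.0153  0.0481] F pocket [-2.3195  3.2538  8.5636] grip 0.04263570176589469 7.9833
```

Emit:
send_rows(
  plan="-.0002 -.0003 -.0006 0 0 0 .03;.0026 -.0003 -.0014 0 0 0 .03;.0056 -.0004 -.0022 0 0 0 .03;.0085 -.0004 -.0029 0 0 0 .03;.0114 -.0004 -.0037 0 0 0 .03;.0114 -.0004 -.0037 0 0 0 .03",
)

```text
clock: 8.48
position: [0.5463, 0.1549, 0.0638]
tool_rot: [-3.141, 0.264, 1.64]
force: [1.0, -8.1, 5.8]
grip_width: 0.0428
finger_force: 116.5
```

```bash
python3 - <<'E'
from h import *
where()
E
```

```text
toe mm [70.4038 -0.0894 -0.2359] origin mm [-2.0073 -0.1386 19.2994] rotvec deg [ 0.0156 15.098   0.036 ] F pocket [-8.1334 -0.4641  5.7644] grip 0.04283423995043337 8.4833
```

Emit:
send_rows(
  plan=".001 0 -.0006 0 0 0 .03;.002 0 -.0009 0 0 0 .03;.003 0 -.0011 0 0 0 .03;.003 0 -.0011 0 0 0 .03;.003 0 -.0011 0 0 0 .03",
)

```text
clock: 8.9
position: [0.5461, 0.157, 0.0641]
tool_rot: [-3.141, 0.264, 1.64]
force: [2.4, -12.3, 5.0]
grip_width: 0.0427
finger_force: 116.0
```

```bash
python3 - <<'E'
from h import *
where();pk(74.3,0,11);pk(75.2,0,7);pk(75.5,0,4)
E
```

```text
toe mm [72.4716 -0.0714 -0.0187] origin mm [ 0.0769 -0.0646 19.5771] rotvec deg [ 0.0333 15.1459 -0.0097] F pocket [-12.3984  -1.5096   4.9707] grip 0.042650730727845795 8.9
74.3 0 11
shift [-0.0006 -0.0001  0.0047] turn [-0.0339  4.1459 -0.0064] clock 8.9
75.2 0 7
shift [-0.0016 -0.0001  0.0095] turn [-0.0337  8.1459 -0.0076] clock 8.9
75.5 0 4
shift [-0.0025 -0.0001  0.0134] turn [-0.0335 11.1459 -0.0085] clock 8.9
```

Emit:
send_rows(
  plan="-.0004 0 .0024 0 2.1 0 .03;-.0009 0 .0048 0 4.1 0 .03;-.0013 0 .0072 0 6.1 0 .03;-.0018 0 .0096 0 8.1 0 .03;-.0018 0 .0096 0 8.1 0 .03;-.0018 0 .0096 0 8.1 0 .03",
)

```text
clock: 9.4
position: [0.5464, 0.1518, 0.0552]
tool_rot: [-3.141, 0.123, 1.638]
force: [-0.4, -15.7, 9.4]
grip_width: 0.0423
finger_force: 116.3
```

```bash
python3 - <<'E'
from h import *
where();pk(75.2,0,4);pk(75,0,0)
E
```

```text
toe mm [73.9668 -0.1014 -0.0496] origin mm [-0.4706  0.0264  9.1181] rotvec deg [ 0.0545  7.0211 -0.1012] F pocket [-15.6281   1.4748   9.4469] grip 0.042312373548771424 9.4
75.2 0 4
shift [-0.0005 -0.      0.0035] turn [-0.0579  3.0211 -0.0992] clock 9.4
75 0 0
shift [-0.0027 -0.      0.0086] turn [-0.0545  7.0211 -0.1012] clock 9.4
```

Emit:
send_rows(
  plan="-.0003 0 .0012 0 1 0 .03;-.0006 0 .0024 0 2 0 .03;-.001 0 .0036 0 3 0 .03;-.001 0 .0036 0 3 0 .03",
)

```text
clock: 9.73
position: [0.5465, 0.1503, 0.0516]
tool_rot: [-3.141, 0.07, 1.638]
force: [-0.1, -16.5, 9.8]
grip_width: 0.0424
finger_force: 116.4
```

```bash
python3 - <<'E'
from h import *
where();pk(75,0,0);print(observe()['moment'])
E
```

```text
toe mm [74.7451 -0.0965 -0.1465] origin mm [-0.0736  0.0294  5.0628] rotvec deg [ 0.0477  3.9828 -0.0979] F pocket [-16.475    1.2415   9.7655] grip 0.04244636056024674 9.7333
75 0 0
shift [-0.002  -0.      0.0048] turn [-0.0477  3.9828 -0.0979] clock 9.7333
[-3.3717  0.1006  0.0156]
```

Emit:
send_rows(
  plan="-.0006 0 .0012 0 1 0 .03;-.0011 0 .0024 0 2 0 .03;-.0017 0 .0037 0 3 0 .03;-.0022 0 .0049 0 4 0 .03;-.0022 0 .0052 0 4 0 .03;-.0022 0 .0054 0 4 0 .03",
)

```text
clock: 10.23
position: [0.5467, 0.1484, 0.047]
tool_rot: [-3.141, -0.0, 1.639]
force: [-7.6, -16.3, 27.4]
grip_width: 0.0427
finger_force: 118.8
```

```bash
python3 - <<'E'
from h import *
where();print(observe()['moment'])
s=grab('scene','pics/s7.png');t=grab('top','pics/t7.png')
cv2.imwrite('pics/mos4.png',np.hstack([cv2.resize(s['color'][170:290,350:490,::-1],(467,400),interpolation=2),cv2.resize(t['color'][145:245,185:265,::-1],(320,400),interpolation=2)]))
E
```

```text
toe mm [75.4538 -0.1194  0.0424] origin mm [ 0.4538 -0.0483  0.0337] rotvec deg [ 0.0332 -0.0067 -0.0543] F pocket [-15.769    8.6651  27.4425] grip 0.042688158241283025 10.2333
[-3.2279  1.3091  0.1465]
```

Emit:
send_rows(
  plan="0 0 0 0 0 0 .06;0 0 0 0 0 0 .07;0 0 0 0 0 0 .07;0 0 0 0 0 0 .07;0 0 0 0 0 0 .07;0 0 -.02 0 0 0 .08;0 0 -.05 0 0 0 .08;0 0 -.08 0 0 0 .08;0 0 -.10 0 0 0 .08;0 0 -.10 0 0 0 .08",
)

```text
clock: 11.17
position: [0.5483, 0.1512, 0.15]
tool_rot: [3.137, -0.004, 1.641]
force: [0.3, -0.4, 0.7]
grip_width: 0.0805
finger_force: 0.0
```

```bash
python3 - <<'E'
from h import *
where()
s=grab('scene','pics/s8.png');w=grab('wrist','pics/w8.png')
cv2.imwrite('pics/mos4.png',np.hstack([cv2.resize(s['color'][170:290,340:480,::-1],(467,400),interpolation=2),cv2.resize(w['color'][80:320,220:420,::-1],(333,400),interpolation=2)]))
E
```

```text
toe mm [ 78.2208  -1.9117 103.2919] origin mm [  3.2214  -2.0046 103.0269] rotvec deg [-0.277  -0.2026  0.0704] F pocket [-0.4121 -0.2607  0.6992] grip 0.08053145823764282 11.1667
```

View pics/mos4.png

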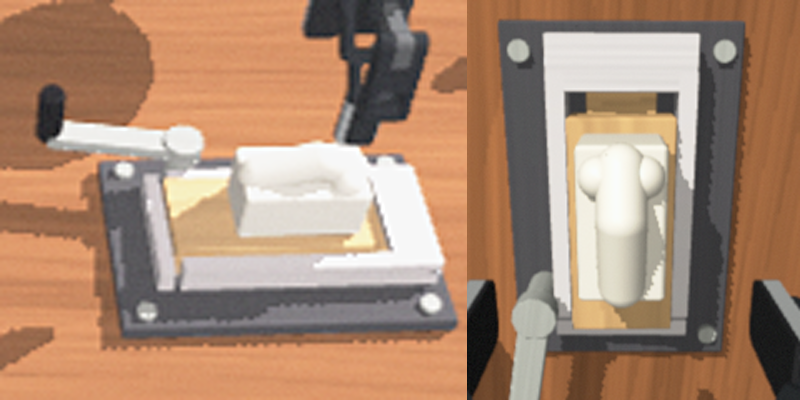

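The form looks seated: its heel is behind the wall, its tongue under the lip and the gaps are even. I close the fingers and press on the heel, which also checks its height.

```bash
cat >> h.py <<'E'
def pw(x,y,z,yaw=93.95,O=(.547,.143,.012)):
    a=np.radians(yaw);to(np.array(O)+np.array([x*np.cos(a)-y*np.sin(a),x*np.sin(a)+y*np.cos(a),z])/1e3,yaw)
E
python3 -c "
from h import *
pw(-57,0,110);pw(-57,0,36)"
```

```text
shift [-0.065  -0.0003  0.0244] turn [ 0.0385 -0.135   0.088 ] clock 11.2667
shift [-0.0652 -0.0004  0.0984] turn [ 0.0385 -0.135   0.088 ] clock 11.2667
```

Emit:
send_rows(
  plan="-.03 0 0 0 0 0 0;-.05 0 0 0 0 0 0;-.065 0 0 0 0 0 0;-.065 0 .02 0 0 0 0;-.065 0 .04 0 0 0 0;-.065 0 .06 0 0 0 0;-.065 0 .08 0 0 0 0;-.065 0 .092 0 0 0 0;-.065 0 .098 0 0 0 0;-.065 0 .098 0 0 0 0",
  grip_force=40,
)

```text
clock: 12.1
position: [0.5502, 0.0857, 0.0466]
tool_rot: [-3.139, -0.001, 1.641]
force: [-0.5, 0.5, 1.0]
grip_width: 0.0002
finger_force: 0.0
```

Emit:
send_rows(
  plan="0 0 .003 0 0 0 0;0 0 .005 0 0 0 0;0 0 .006 0 0 0 0;0 0 .007 0 0 0 0;0 0 .007 0 0 0 0",
)

```text
clock: 12.52
position: [0.5511, 0.0859, 0.0413]
tool_rot: [3.142, -0.002, 1.641]
force: [-0.2, 0.2, 0.3]
grip_width: 0.0003
finger_force: 0.0
```

```bash
python3 -c "
from h import *
s=observe();print(s['position'],s['force'],s['grip_width'])"
```

```text
[0.5511 0.0859 0.0413] [-0.1664  0.1715  0.325 ] 0.00025984414667272536
```

No contact at 41.3 mm, as expected for a home carrier with its top at 40 mm. I press a little further.

Emit:
send_rows(
  plan="0 0 .001 0 0 0 0;0 0 .002 0 0 0 0;0 0 .0025 0 0 0 0;0 0 .0025 0 0 0 0",
)

```text
clock: 12.85
position: [0.5512, 0.0859, 0.04]
tool_rot: [3.141, -0.002, 1.641]
force: [-9.0, -1.6, 30.7]
grip_width: -0.0001
finger_force: 15.4
```

The heel top is at 40 mm under 31 N, so the carrier is home. I lift off and go to the lever knob with the fingers part open.

```bash
python3 -c "
from h import *
to([.492,-.010,.13],83.2)"
```

```text
shift [-0.0913 -0.0657 -0.0902] turn [ 0.0015 -0.1286 10.8058] clock 12.85
```

Emit:
send_rows(
  plan="0 0 -.03 0 0 0 .05;0 0 -.06 0 0 0 .05;0 0 -.092 0 0 0 .05;-.03 -.022 -.092 0 0 4 .05;-.06 -.044 -.092 0 0 8 .05;-.085 -.0657 -.092 0 0 10.8 .05;-.0913 -.0657 -.092 0 0 10.8 .05;-.0913 -.0657 -.092 0 0 10.8 .05;-.0913 -.0657 -.092 0 0 10.8 .05",
)

```text
clock: 13.6
position: [0.4923, -0.0097, 0.1306]
tool_rot: [-3.141, -0.002, 1.452]
force: [0.0, 0.6, 0.9]
grip_width: 0.0501
finger_force: 0.0
```

```bash
python3 - <<'E'
from h import *
w=grab('wrist','pics/w9.png');s=observe();print(s['position'],np.degrees(s['tool_rot'][2]))
im=w['color'][:,:,::-1]
p=proj(w,[.4907,-.011,.088]);print('expect knob',p,'hinge',proj(w,[.5012,.0797,.052]))
u,v=p.astype(int);cv2.imwrite('pics/kn.png',cv2.resize(im[60:360,180:480],(600,600),interpolation=2))
E
```

```text
[ 0.4925 -0.0091  0.1305] 83.27592115305772
expect knob [311.7462 226.8406] hinge [311.3851  93.6801]
```

View pics/kn.png

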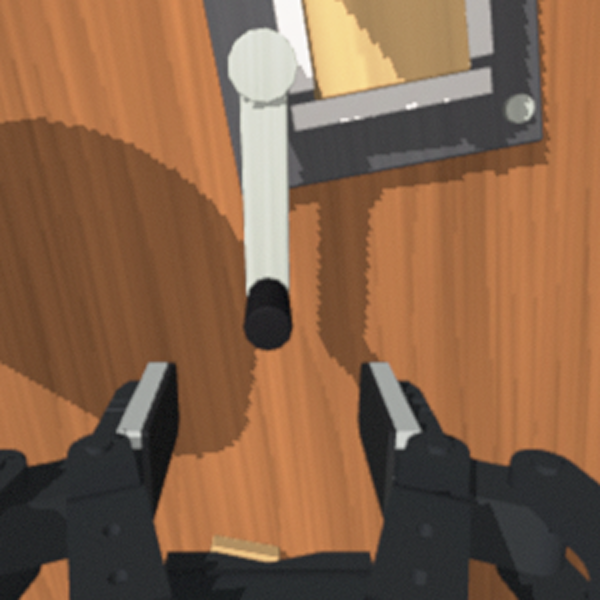

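The knob top is at px (314,223) and the hinge at (311,92), both matching the estimate. The TCP is right above the knob, so I go down and cage it.

Emit:
send_rows(
  plan="0 0 .025 0 0 0 .05;0 0 .05 0 0 0 .05;0 0 .068 0 0 0 .05;0 0 .0725 0 0 0 .05;0 0 .0725 0 0 0 .024;0 0 .0725 0 0 0 .024;0 0 .0725 0 0 0 .024;0 0 .0725 0 0 0 .024",
  grip_force=20,
)

```text
clock: 14.32
position: [0.4926, -0.0096, 0.0589]
tool_rot: [3.141, -0.002, 1.453]
force: [-1.1, 0.8, 0.3]
grip_width: 0.0239
finger_force: 0.0
```

Emit:
send_rows(
  plan=".0003 .0078 0 0 0 -5 .024;.0014 .0156 0 0 0 -10 .024;.0031 .0233 0 0 0 -15 .024;.0054 .0308 0 0 0 -20 .024;.0084 .038 0 0 0 -25 .024;.0121 .045 0 0 0 -30 .024;.0163 .0516 0 0 0 -35 .024;.0211 .0579 0 0 0 -40 .024;.0264 .0636 0 0 0 -45 .024;.0321 .0689 0 0 0 -50 .024",
)

```text
clock: 15.15
position: [0.5643, 0.0139, 0.0586]
tool_rot: [3.141, -0.001, 2.329]
force: [-1.9, -0.2, -0.1]
grip_width: 0.0239
finger_force: 0.9
```

```bash
python3 - <<'E'
from h import *
s=observe();print(s['position'],np.degrees(s['tool_rot']),s['force'],s['qpos'],s['grip_width'])
d=s['position'][:2]-[.5012,.0797];print(np.linalg.norm(d),np.degrees(np.arctan2(d[1],d[0])))
w=grab('wrist');print('hinge',proj(w,[.5012,.0797,.052]));im=w['color'].max(axis=2)
E
```

```text
[0.5643 0.0139 0.0586] [179.9624  -0.0636 133.448 ] [-1.875  -0.183  -0.0651] [-0.1244  0.6672 -0.0062  1.8852  0.0046  0.5893  0.6252] 0.02393709677234167
0.09120478125861287 -46.18167974505622
hinge [312.929   79.4861]
```

Emit:
send_rows(
  plan=".0003 .0078 0 0 0 -5 .024;.0014 .0156 0 0 0 -10 .024;.0031 .0233 0 0 0 -15 .024;.0054 .0308 0 0 0 -20 .024;.0084 .038 0 0 0 -25 .024;.0121 .045 0 0 0 -30 .024;.0163 .0516 0 0 0 -35 .024;.0211 .0579 0 0 0 -40 .024;.0264 .0636 0 0 0 -45 .024;.0321 .0689 0 0 0 -50 .024",
)

```text
clock: 16.03
position: [0.5927, 0.0842, 0.0587]
tool_rot: [3.141, 0.001, -3.084]
force: [1.7, -1.6, -2.1]
grip_width: 0.0242
finger_force: 1.0
```

Emit:
send_rows(
  plan="0 .001 0 0 0 0 .024;0 .0025 0 0 0 0 .024;0 .0025 0 0 0 0 .024",
)

```text
clock: 16.28
position: [0.5923, 0.0867, 0.0584]
tool_rot: [3.14, -0.0, -3.089]
force: [0.2, -0.8, 0.4]
grip_width: 0.0239
finger_force: 0.0
```

Emit:
send_rows(
  plan="0 .001 0 0 0 0 .024;0 .002 0 0 0 0 .024;0 .003 0 0 0 0 .024;0 .003 0 0 0 0 .024",
)

```text
clock: 16.62
position: [0.5921, 0.0897, 0.0581]
tool_rot: [3.14, -0.0, -3.086]
force: [1.1, -2.1, 0.3]
grip_width: 0.0239
finger_force: 1.1
```

Emit:
send_rows(
  plan="0 .001 0 0 0 0 .024;0 .002 0 0 0 0 .024;0 .002 0 0 0 0 .024",
)

```text
clock: 16.87
position: [0.5921, 0.09, 0.058]
tool_rot: [-3.141, -0.001, -3.087]
force: [1.0, -10.8, 3.0]
grip_width: 0.0244
finger_force: 5.6
```

The lever is at its stop (10.8 N). I back off 2 mm, open slightly and rise.

Emit:
send_rows(
  plan="0 -.002 0 0 0 0 .026;0 -.003 0 0 0 0 .032;0 -.003 0 0 0 0 .034;0 -.003 0 0 0 0 .034;0 -.003 -.02 0 0 0 .034;0 -.003 -.05 0 0 0 .034;0 -.003 -.09 0 0 0 .034;0 -.003 -.13 0 0 0 .034;0 -.003 -.15 0 0 0 .034;0 -.003 -.15 0 0 0 .034",
)

```text
clock: 17.7
position: [0.594, 0.0895, 0.213]
tool_rot: [3.139, 0.006, -3.085]
force: [0.5, 0.8, -1.0]
grip_width: 0.0344
finger_force: 0.0
```

```bash
python3 - <<'E'
from h import *
w=grab('wrist','pics/w10.png');t=grab('top','pics/t10.png');print(observe()['position'],observe()['force'])
for f,n in((w,'w'),(t,'t')): print(n,'hinge',proj(f,[.5012,.0797,.052]),'knob shut',proj(f,[.591,.0859,.088]))
u=t['color'][145:225,185:305,::-1];a=w['color'][50:350,170:470,::-1]
cv2.imwrite('pics/fin.png',np.hstack([cv2.resize(u,(450,300),interpolation=2),cv2.resize(a,(300,300),interpolation=2)]))
E
```

```text
[0.5923 0.089  0.2087] [ 0.9192  0.295  -0.3545]
w hinge [309.127   95.0366] knob shut [310.2688 190.042 ]
t hinge [251.452  203.5219] knob shut [248.2411 166.3813]
```

View pics/fin.png

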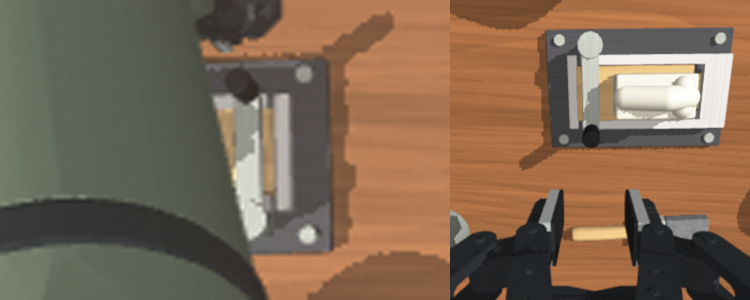

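The lever lies across the heel. Its knob is at wrist px (311,186), against (310,190) predicted for shut. The form is home and the robot is clear.

```bash
python3 -c "
from workcell import bot
print(bot.job_done())"
```

```text
the job is handed in; nothing more can be done
None
```

The long-nosed form is flat and home in the cradle with its toe under the lip, the lever is shut against its stop, the robot is clear, and the job is handed in at about 18 s; the hand-in call returned no verdict.

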